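Swap the vial carrier between two push-latch sample drawers

ROBOT

A 6-joint arm with a two-finger parallel gripper is mounted at the origin on the work surface. World frame = base frame: x ahead of the robot, y to its left, z up, the work surface at z = 0. Lengths are in m, angles in rad, forces in N, time in s.
With the tool pointing down it reaches from about 0.3 to 0.75 m from the base axis. Payload 8.5 kg.
Tool frame: the origin (TCP) lies at the very end of the fingers, on their centre line; the grasp point (between the pads) lies 19 mm behind it; z points along the fingers, x is the direction in which the jaws open and shut, and the axes are right-handed (so a half turn about z gives the same grasp; the last joint's range is limited). The gripper opens to 85 mm and grips with 20 to 120 N. Pads are 22 mm wide; open, the fingers measure 114 mm over their backs; the gripper's body (76 mm by 85 mm) begins 54 mm behind the grasp point. The pads swing forward as they close: fully open they stand 13 mm farther back than shut.
Start: joints at [0.994, 0.381, 1.297, -0, 1.464, -0.215], TCP at [0.195, 0.514, 0.231] pointing down, gripper open.
Joint ranges: [-3.11, 3.11], [-0.89, 2.33], [0.22, 2.48], [-1.42, 4.56], [0.17, 2.85], [-2.88, 2.88]. Speed limits (rad/s): [2.39, 2.39, 3.14, 3.14, 3.14, 3.14].

INTERFACE

Orientations are given as a rotation vector (axis times angle).
In Python, from cell import r, camera, sign_off, silhouettes, place_of gives the robot as it stands. The module is installed in compiled form; this text tells all that it offers.
- The arm moves only by the shell command python3 -m inch 'ROWS' [OPENING] [FORCE]. ROWS is JSON, a list of rows, each a list of 6 numbers: the shift along the tool's x, y, z in m, then the turn, a rotation vector about the tool's x, y, z in degrees. In form: [[tx, ty, tz, ax, ay, az], ...]. A call has 1 to 12 rows; each row shifts and turns the commanded pose from where the row before left it, along the tool's axes as they then stand; what a row does not reach is not made up. A row lasts 1/10 s, in which the tool goes at most 50 mm and 8.59 degrees, less where a joint would pass 70% of its speed; a pose out of reach is approached as far as the arm can. A call is refused whole if a number of a shift passes 0.05 or a number of a turn 8.59, either way. A call with a gripper value outside its range is refused whole. OPENING is the opening in per cent of the stroke, from 0 (shut) to 100 (fully open), set as the call begins (- or left out, the last holds). The fingers move at their own pace and stop on an object; FORCE is the grip in N (left out, the last holds). Time passes only in rows, so rows that do not move let the fingers close. It gives the time, the measured TCP pose, the force and the opening at its end, in the units of the state.
- r.read_state(): the state, without advancing time (a new reading comes with each control period).
- camera(name): name is "side" or "top" or "wrist"; returns a dict with "img" (384x512x3 uint8, red, green, blue), "intrinsics" (3x3 intrinsics, pixels), "k1" (the pictures are not rectified: a ray, as slopes to the right and down, at radius r is drawn at 1 + k1 r^2 times it, then the intrinsics apply), "rvec" (rotation vector, rad) and "tvec" (3), from world to camera coordinates, as OpenCV has them. Camera axes: x right, y down, z forward; pixel columns grow to the right and rows downward; lengths in m; the calibration is good to about 2 mm. A picture is of the moment at which its call begins. There is no depth.
- sign_off(): hands the job in, once; it reports no verdict.
Trained networks look in the newest picture that a camera, given by its name, has taken for a name from the list of things; names that differ only in an ending like _2 or _b are one class to them, and where a whole thing is asked for, a point or a joint stands for the part that bears it (a point fixed in the world has none). Each returns a list of dicts, best first, with "p" (0 to 1); they miss things now and then, are a little off and sometimes report something else, mostly with a low value. They report only what shows in the picture. A call takes as long as a camera call. They do not tell look-alikes from the thing itself.
- silhouettes(camera, query): "region" (384x512 bool, what is visible of it).
- place_of(camera, query): "position" ([x, y, z] in m, in the coordinates of the camera as it stood for that picture, good to about 4 mm: a listed point, or the origin of a listed thing).
The state is a dict: "t": time; "joint_pos": joint angles; "dq": joint speeds; "tau": joint torques, N m; "eef_pos": TCP position; "ee_rot": TCP orientation; "wrist_force": force on the tool from outside, world axes, zero at the start; "torque": the same for the moment, N m; "finger_gap": finger opening in m.
Only numpy, scipy, OpenCV 4.12 (cv2) and the standard library are available. Lean on these libraries where they do the work, as an engineer would, in place of code of your own. Each camera call takes 0.05 s, during which the arm holds its last target.

TASK

The amber bottle stands in the way of the shut sample drawer: first stand it upright on the round cork mat. Then press the shut drawer once so that its push latch releases and it springs fully out, move the orange vial carrier from it into the open drawer of the other reader, seated flat in the tray, and press both drawers in until they lock shut. Keep the bottle and the carrier upright, and do not disturb the other things on the bench.

Things in the scene. Friction and masses are not known exactly. Their poses are not given: they have to be found in the camera images.
- drawer_a (a joint): Push-push drawer of the reader that starts shut, the carrier inside. Slide in m: 0 = locked shut, 0.095 = fully out towards the robot, -0.011 = firm stop. Pressed in past -0.009 and let go, its latch changes: a shut drawer slides fully out in about 1 s, an open one stays locked at 0. A shorter press changes nothing, so press to the firm stop (10 to 15 N), no faster than 0.2 m/s.
- drawer_b (a joint): The same mechanism on the other, identical reader, whose drawer starts open and empty. Values as for drawer_a. In both, a spring (3.5 N shut, 2 N fully out) and a damper (2.5 N at 0.1 m/s) resist pressing.
- front_a (a point): Drawer that starts shut: centre of its blue front face (96 mm wide, 66 mm tall, 10 mm thick), 45 mm above the table; x points into the reader (the way to press), z up. Locked, the face stands 14 mm proud of the white housing (150 wide, 180 deep, 88 mm tall); fully out 109 mm; at the firm stop 3 mm.
- front_b (a point): The same point and axes on the drawer that starts open.
- tray_a (a point): Drawer that starts shut: centre of its tray's inner floor, 18 mm above the table, 56 mm behind the front face; axes as front_a. Inside 84 mm (x) by 54 mm (y), rim 18 mm above its floor, 4 mm walls; the front panel reaches 76 mm above the table. Fully out, this point is 53 mm in front of the housing.
- tray_b (a point): The same point and axes on the drawer that starts open.
- carrier_center (a point): Orange vial carrier, about 160 g: base 77 (x) x 47 (y) x 20 mm tall; on it a grip fin 36 mm along x, 14 mm thick along y, 20 to 54 mm above the underside: pinch it across y from above. Four vials, 34 mm high, at its ends (x 28 mm off centre). Point: its centre, 27 mm above its underside. Starts in the shut drawer, x along the drawer's x; fits either way round with 3.5 mm to spare each side.
- bottle_center (a point): Amber bottle with a black cap, 42 mm wide, 85 mm tall, about 120 g, standing in front of the shut drawer. Point on its axis, 42.5 mm above its underside; straight-sided up to 45 mm or more.
- mat: Round cork mat, fixed, 90 mm wide, 4 mm thick, near the robot between the drawers. Origin at the centre of its underside, on the table.
- beaker: Bystander, leave alone: empty glass beaker, 60 mm wide, 80 mm tall, between the two readers. Origin at the underside.
- jar: Bystander, leave alone: pale screw jar with a green cap, 40 mm wide, 50 mm tall, between the two drawers. Origin at the underside.
- washbottle: Bystander, leave alone: white plastic bottle with a red cap, 70 mm wide, 190 mm tall, on the left. Origin at the underside.
- tuberack: Bystander, leave alone: blue open rack of stoppered tubes, 80 x 180 mm, 88 mm tall, on the right. Origin at the underside.
- spatula: Bystander, leave alone: spatula, 200 mm long, lying nearest the robot on the left. Origin at the underside.
- timer: Bystander, leave alone: grey bench timer, 60 x 75 x 22 mm, nearest the robot on the right. Origin at the underside.
- dish: Bystander, leave alone: small glass dish, 64 mm wide, 16 mm tall, on top of the open reader, towards its back. Origin at the underside.
Things that resemble listed ones, but are neither listed nor needed, are in the scene too. Of the things that look like the part that bears bottle_center, take the one that is farthest to the robot's left at the start.

How it is judged:
On the way, in this order (a step that is already met when the one before it is completed fails the run):
1. the amber bottle stands upright on the cork mat, let go, while the full drawer is still shut (horizontal distance between bottle_center and mat below 0.03 m and height (world z) of bottle_center below 0.053 m and angle between bottle_center's own z axis and vertical below 0.1 rad and contact force between the fingers and bottle below 0.05 N and value of joint drawer_a below 0.005 m), for 0.2 s.
2. the drawer that was shut has been released and is fully out (value of joint drawer_a above 0.085 m), for 0.2 s.
3. the carrier sits flat in the tray of the other drawer, which is open, and is let go (x of carrier_center in the frame of tray_b between -0.008 and 0.008 m and y of carrier_center in the frame of tray_b between -0.008 and 0.008 m and z of carrier_center in the frame of tray_b between 0.022 and 0.032 m and angle between carrier_center's own z axis and vertical below 0.1 rad and contact force between the fingers and carrier below 0.05 N and value of joint drawer_b above 0.05 m), for 0.2 s.
At the end, for the whole second after the job is handed in: Both drawers are locked shut (within 4 mm of the locked position, untouched); the carrier sits flat in the drawer that was open at the start (within 8 mm of the tray's middle, within 0.1 rad of level); the bottle stands upright on the cork mat (axis within 30 mm of its centre); all at rest (horizontal distance between bottle_center and mat below 0.03 m and height (world z) of bottle_center below 0.053 m and angle between each of bottle_center, carrier_center's own z axis and vertical below 0.1 rad and x of carrier_center in the frame of tray_b between -0.008 and 0.008 m and y of carrier_center in the frame of tray_b between -0.008 and 0.008 m and z of carrier_center in the frame of tray_b between 0.022 and 0.032 m and value of joint drawer_a between -0.004 and 0.004 m and value of joint drawer_b between -0.004 and 0.004 m and linear speed of each of bottle, carrier below 0.01 m/s).
It fails at once if the bottle or the carrier is tipped over by more than 0.6 rad (angle between any of bottle_center, carrier_center's own z axis and vertical above 0.6 rad).
It fails at once if one of the other loose things on the table is shoved more than 25 mm or tipped (distance of any of beaker, jar, washbottle, tuberack, spatula, timer, dish from where it was at the start of the episode above 0.025 m or angle between any of beaker, jar, washbottle, tuberack, spatula, timer, dish's own z axis and vertical above 0.5 rad).
It also fails if it takes over 72 s, if anything falls off the work surface, if the arm or the gripper's body presses on something with over 40 N, if the wrist force passes 120 N, or if a joint passes its speed limit or range.

## Working session

There is one attempt and no reset: what is moved stays moved. The work goes in short steps, Python scripts to look and compute and a shell command to move; the robot and the scene stay as the last step left them, time stands still between calls to the robot, and variables do not carry over. Pictures are saved under pics/ and viewed, and the job is handed in when it is done.

```bash
mkdir -p pics
cat > h.py <<'E'
import numpy as np, cv2
from scipy.spatial.transform import Rotation as R
from cell import r, camera, sign_off, silhouettes, place_of
def toworld(c,p):
    Rm=R.from_rotvec(np.ravel(c["rvec"])).as_matrix(); return Rm.T@(np.array(p)-np.ravel(c["tvec"]))
def ray(c,u,v,z):
    K=np.array(c["intrinsics"]); 
    d=np.array([c["k1"],0,0,0,0],float)
    s=cv2.undistortPoints(np.array([[[u,v]]],float),K,d)[0,0]
    Rm=R.from_rotvec(np.ravel(c["rvec"])).as_matrix(); o=-Rm.T@np.ravel(c["tvec"]); w=Rm.T@np.array([s[0],s[1],1])
    return o+w*(z-o[2])/w[2]
def proj(c,P):
    d=np.array([c["k1"],0,0,0,0],float)
    return cv2.projectPoints(np.array(P,float).reshape(-1,3),np.ravel(c["rvec"]).astype(float),np.ravel(c["tvec"]).astype(float),np.array(c["intrinsics"],float),d)[0].reshape(-1,2)
def save(c,n,crop=None,s=1):
    im=c["img"][:,:,::-1]
    if crop: im=im[crop[1]:crop[3],crop[0]:crop[2]]
    cv2.imwrite("pics/"+n,cv2.resize(im,None,fx=s,fy=s,interpolation=cv2.INTER_CUBIC))
def st():
    s=r.read_state(); print("t",round(s["t"],2),"tcp",np.round(s["eef_pos"],4),"F",np.round(s["wrist_force"],1),"gap",round(float(s["finger_gap"]),4))
    print(np.round(R.from_rotvec(s["ee_rot"]).as_matrix(),3).tolist())
    return s
E
python3 - <<'E'
from h import *
st()
for n in ["top","side"]:
    c=camera(n); save(c,n+"0.png",s=1.5)
    print(n, np.round(toworld(c,[0,0,0]),3))
    for q in ["front_a","tray_a","carrier_center","bottle_center","mat","beaker","jar","washbottle","tuberack","spatula","timer","dish"]:
        print(q,[(round(d["p"],2),np.round(toworld(c,d["position"]),3).tolist(),np.round(proj(c,toworld(c,d["position"]))[0]).tolist()) for d in place_of(n,q)[:5]])
E
```

```text
t 0.0 tcp [0.1945 0.5141 0.2307] F [-0.1  0.8 -0.1] gap 0.0853
[[0.354, 0.935, -0.001], [0.935, -0.354, -0.001], [-0.002, -0.0, -1.0]]
top [0.37  0.019 1.438]
front_a [(0.85, [0.529, -0.262, 0.043], [328.0, 191.0]), (0.75, [0.64, 0.253, 0.043], [182.0, 161.0])]
tray_a [(0.94, [0.587, -0.253, 0.017], [324.0, 176.0]), (0.48, [0.695, 0.254, 0.016], [183.0, 148.0])]
carrier_center [(0.46, [0.695, 0.244, 0.046], [185.0, 146.0])]
bottle_center [(0.7, [0.633, 0.118, 0.044], [220.0, 163.0]), (0.54, [0.793, 0.111, 0.042], [222.0, 119.0]), (0.53, [0.572, 0.26, 0.044], [180.0, 180.0]), (0.49, [0.329, 0.191, 0.001], [200.0, 250.0])]
mat [(0.65, [0.471, 0.008, -0.002], [251.0, 209.0])]
beaker [(0.64, [0.712, 0.011, -0.001], [250.0, 144.0])]
jar [(0.41, [0.616, 0.005, 0.001], [252.0, 170.0])]
washbottle [(0.82, [0.515, 0.441, -0.003], [131.0, 198.0])]
tuberack [(0.9, [0.497, -0.452, -0.0], [379.0, 201.0])]
spatula [(0.69, [0.333, 0.192, 0.003], [200.0, 248.0])]
timer [(0.82, [0.309, -0.226, 0.002], [318.0, 255.0]), (0.4, [0.695, 0.252, 0.019], [184.0, 148.0])]
dish [(0.77, [0.75, -0.239, 0.087], [
[... 345 characters left out ...]
2.0, 155.0])]
bottle_center [(0.76, [0.633, 0.119, 0.041], [246.0, 178.0]), (0.75, [0.573, 0.257, 0.045], [204.0, 168.0]), (0.6, [0.789, 0.109, 0.045], [278.0, 159.0])]
mat [(0.75, [0.47, 0.002, 0.005], [236.0, 227.0])]
beaker [(0.65, [0.713, 0.013, -0.001], [285.0, 191.0])]
jar [(0.49, [0.614, 0.004, 0.0], [268.0, 205.0])]
washbottle [(0.89, [0.516, 0.446, -0.004], [159.0, 165.0])]
tuberack [(0.83, [0.49, -0.451, -0.002], [382.0, 318.0])]
spatula [(0.59, [0.334, 0.189, 0.004], [158.0, 220.0])]
timer [(0.94, [0.308, -0.227, 0.003], [255.0, 309.0]), (0.71, [0.471, 0.002, 0.004], [236.0, 227.0])]
dish [(0.48, [0.752, -0.24, 0.087], [364.0, 197.0]), (0.2, [0.696, 0.248, 0.046], [232.0, 155.0])]
```

View pics/top0.png

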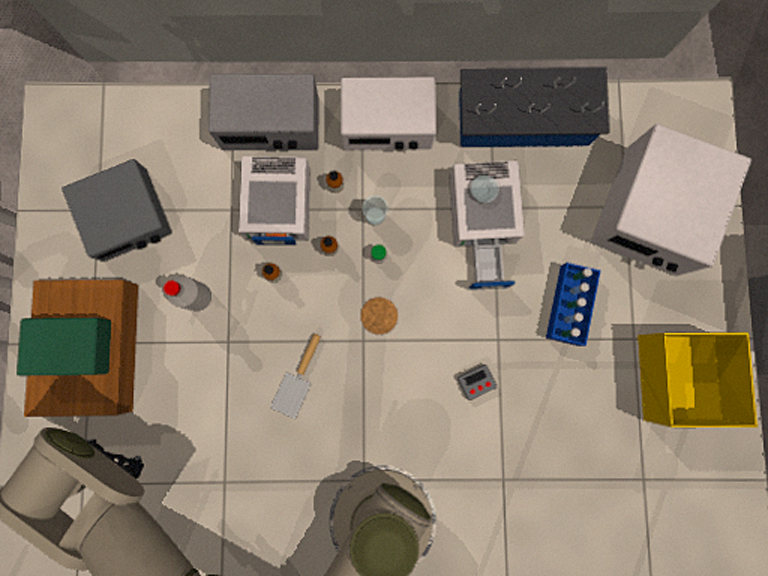

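View pics/side0.png

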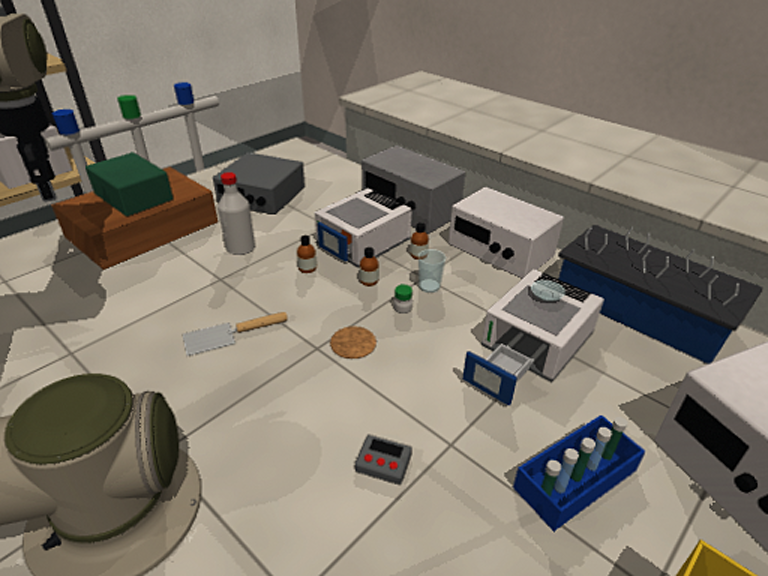

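Run:
```python
from h import *
c=camera("top"); a=(140,90,260,210); save(c,"ta.png",a,6); save(c,"tb.png",(285,95,405,215),6)
c=camera("side"); save(c,"sa.png",(180,100,300,190),6)
```

```text
(no output)
```

View pics/ta.png

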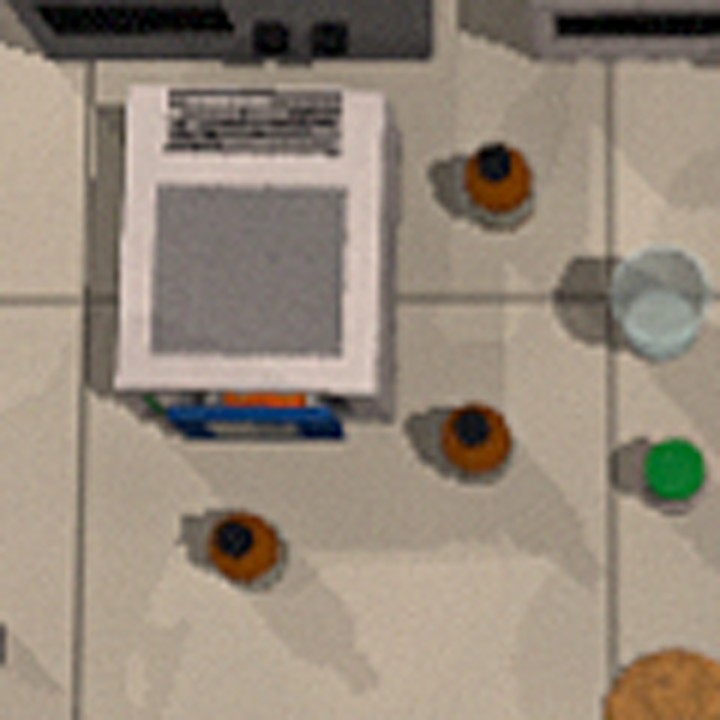

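View pics/tb.png

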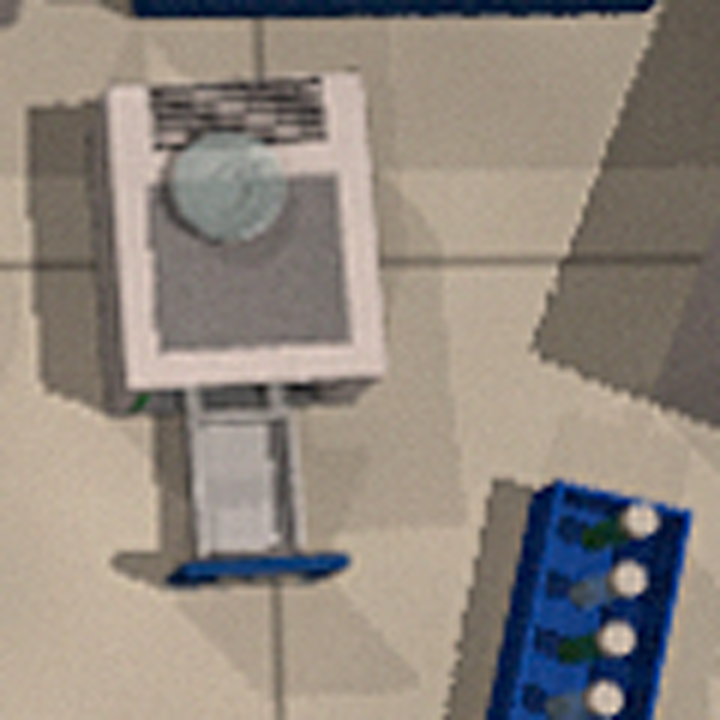

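View pics/sa.png

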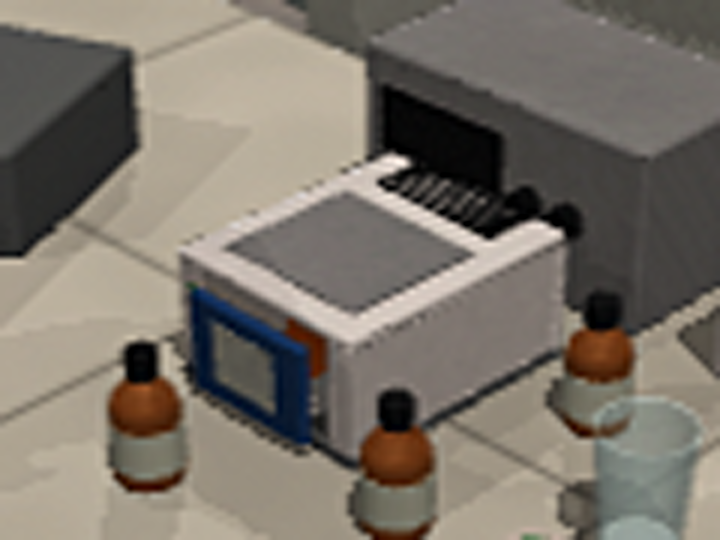

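Amber bottles in the top picture are at px (180,180), (220,163) and (222,119). The one meant is (180,180): it is the farthest left (y≈+0.26) and stands in front of the shut drawer. The crop confirms it. Next I get the reader yaws from the housing corners.

Run:
```python
from h import *
c=camera("top")
for nm,o,P in [("A",(140,90),[(116,388),(374,395),(128,86),(383,97)]),("B",(285,95),[(125,388),(383,378),(107,86),(362,72)])]:
    W=np.array([ray(c,o[0]+p[0]/6-.5+.08,o[1]+p[1]/6-.5+.08,0.088)[:2] for p in P]); print(nm,np.round(W,4).tolist())
    for i,j in [(0,1),(2,3),(0,2),(1,3)]:
        d=W[j]-W[i]; print(np.linalg.norm(d).round(4), np.degrees(np.arctan2(d[1],d[0])).round(2))
# bottle from both cameras
for n in ["top","side"]:
    c=camera(n)
    for k in range(2):
        for q in ["bottle_center","mat","front_a"]: print(n,q,[np.round(toworld(c,d["position"]),4).tolist() for d in place_of(n,q)[:4]])
        c=camera(n)
```

```text
A [[0.6566, 0.3249], [0.6517, 0.1775], [0.835, 0.3212], [0.8279, 0.1734]]
0.1474 -91.91
0.148 -92.77
0.1785 -1.16
0.1763 -1.34
B [[0.6359, -0.178], [0.6405, -0.3255], [0.8143, -0.1717], [0.8213, -0.3198]]
0.1476 -88.19
0.1482 -87.29
0.1785 2.01
0.1808 1.8
top bottle_center [[0.5695, 0.2611, 0.0423], [0.7901, 0.1124, 0.045], [0.6353, 0.1214, 0.0425], [0.5177, 0.4432, -0.0027]]
top mat [[0.4695, 0.0081, -0.0013], [0.6149, 0.0023, 0.0021]]
top front_a [[0.7135, 0.011, -0.0005], [0.5286, -0.259, 0.0407], [0.6396, 0.2495, 0.0404]]
top bottle_center [[0.7906, 0.1102, 0.0469], [0.6357, 0.1217, 0.0446], [0.5688, 0.2581, 0.0437]]
top mat [[0.4721, 0.007, -0.001]]
top front_a [[0.6384, 0.2537, 0.0411]]
side bottle_center [[0.6319, 0.1209, 0.0395], [0.5735, 0.2547, 0.0466], [0.7941, 0.1092, 0.0419]]
side mat [[0.5302, -0.2618, 0.0435], [0.472, -0.0015, 0.0047]]
side front_a [[0.6398, 0.2447, 0.0503], [0.5284, -0.2591, 0.048]]
side bottle_center [[0.5715, 0.2556, 0.044], [0.631, 0.1226, 0.0401], [0.7905, 0.1065, 0.0405], [0.5175, 0.4445, -0.0042]]
side mat [[0.4704, 0.0029, 0.0035]]
side front_a [[0.5276, -0.2598, 0.0428], [0.6395, 0.2487, 0.0472]]
```

```bash
cat >> h.py <<'E'
def go(target,ang=None,n=None):
    """tool-frame shift to world target; ang = desired tool-x heading (deg)"""
    s=st(); Rm=R.from_rotvec(s["ee_rot"]).as_matrix(); d=np.array(target)-s["eef_pos"]
    h=np.degrees(np.arctan2(Rm[1,0],Rm[0,0]))
    print("heading",h.round(2),"shift tool",np.round(Rm.T@d,4),"tilt",np.round(Rm[:2,2],4))
    if ang is not None: print("turn tool z",round(-(ang-h),2))
E
python3 -m inch '[[0,0,0,0,0,-6.3],[0,0,0,0,0,-6.3],[0,0,0,0,0,-6.3],[0,0,0,0,0,0]]' 100 40; python3 -c "
from h import *
go([0.571,0.258,0.15],88.2)"
```

```text
t: 2.75
eef_pos: [0.1947, 0.5144, 0.2313]
ee_rot: [2.256, 2.187, 0.0]
wrist_force: [-0.5, -0.5, 1.1]
finger_gap: 0.0855
t 2.75 tcp [0.1947 0.5144 0.2313] F [-0.5 -0.5  1.1] gap 0.0855
[[0.031, 1.0, 0.0], [1.0, -0.031, 0.0], [0.0, 0.0, -1.0]]
heading 88.22 shift tool [-0.2446  0.3841  0.0813] tilt [0. 0.]
turn tool z 0.02
```

```bash
python3 -m inch '[[-0.0204,0.032,0,0,0,0],[-0.0204,0.032,0,0,0,0],[-0.0204,0.032,0,0,0,0],[-0.0204,0.032,0,0,0,0],[-0.0204,0.032,0,0,0,0],[-0.0204,0.032,0,0,0,0],[-0.0204,0.032,0,0,0,0],[-0.0204,0.032,0,0,0,0],[-0.0204,0.032,0.02,0,0,0],[-0.0204,0.032,0.03,0,0,0],[-0.0204,0.032,0.03,0,0,0],[-0.0204,0.032,0,0,0,0]]'
python3 - <<'E'
from h import *
go([0.571,0.258,0.023],88.2)
c=camera("wrist"); save(c,"w1.png",s=1.5)
print([np.round(toworld(c,d["position"]),4).tolist() for d in place_of("wrist","bottle_center")[:4]])
c=camera("side"); save(c,"s1.png",(150,80,310,200),4)
E
```

```text
t: 3.95
eef_pos: [0.5701, 0.2559, 0.147]
ee_rot: [-2.258, -2.179, 0.01]
wrist_force: [0.1, -0.0, 0.3]
finger_gap: 0.0853
t 3.95 tcp [0.5701 0.2559 0.147 ] F [ 0.1 -0.   0.3] gap 0.0853
[[0.035, 0.999, -0.008], [0.999, -0.035, -0.002], [-0.002, -0.007, -1.0]]
heading 87.97 shift tool [0.0024 0.0017 0.124 ] tilt [-0.0075 -0.0017]
turn tool z -0.23
[[0.5717, 0.2568, 0.0429]]
```

View pics/w1.png

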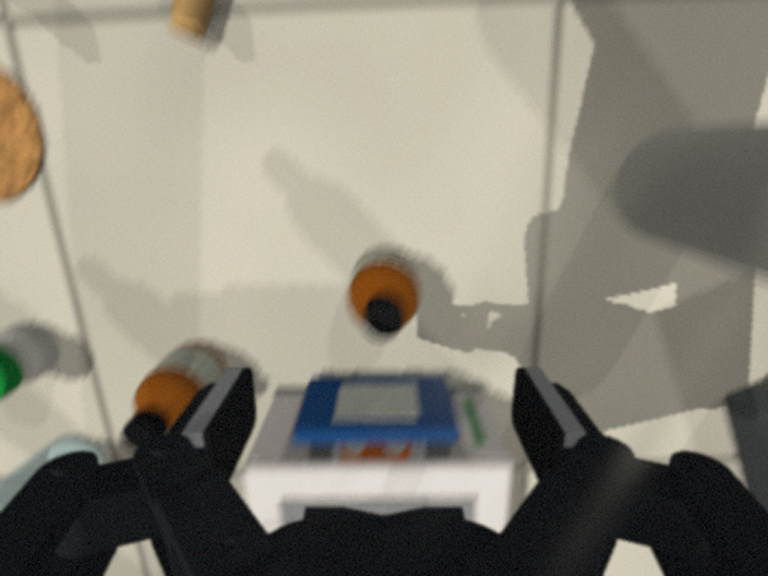

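View pics/s1.png

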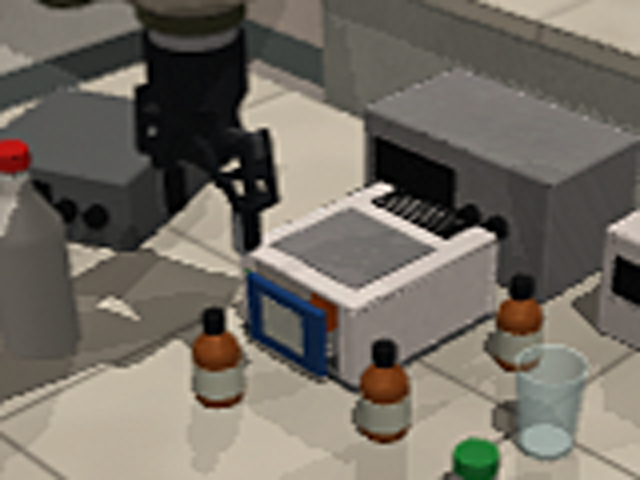

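```bash
python3 -m inch '[[0,0,0,0,0,0],[0.001,0.001,0.012,0,0,0],[0,0,0.014,0,0,0],[0,0,0.014,0,0,0],[0,0,0.014,0,0,0],[0,0,0.014,0,0,0],[0,0,0.014,0,0,0],[0,0,0.014,0,0,0],[0,0,0.014,0,0,0],[0,0,0.010,0,0,0],[0,0,0.0,0,0,0]]'
python3 - <<'E'
from h import *
go([0.571,0.257,0.023],88.2)
c=camera("side"); save(c,"s2.png",(150,80,310,200),4)
E
```

```text
t: 5.2
eef_pos: [0.5707, 0.2585, 0.0298]
ee_rot: [-2.255, -2.185, 0.004]
wrist_force: [-0.5, -0.8, 0.6]
finger_gap: 0.0855
t 5.2 tcp [0.5707 0.2585 0.0298] F [-0.5 -0.8  0.6] gap 0.0855
[[0.032, 0.999, -0.003], [0.999, -0.032, -0.001], [-0.001, -0.003, -1.0]]
heading 88.19 shift tool [-0.0015  0.0004  0.0068] tilt [-0.0026 -0.0006]
turn tool z -0.01
```

View pics/s2.png

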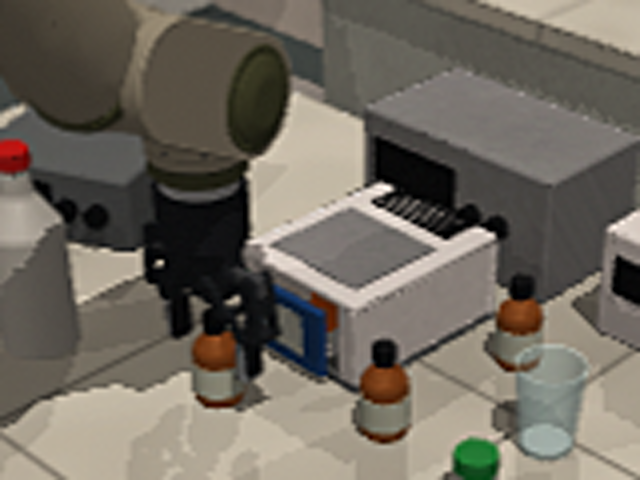

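```bash
python3 -m inch '[[-0.001,0,0.004,0,0,0],[0,0,0,0,0,0],[0,0,0,0,0,0]]' && python3 -m inch '[[0,0,0,0,0,0],[0,0,0,0,0,0],[0,0,0,0,0,0],[0,0,0,0,0,0],[0,0,0,0,0,0],[0,0,0,0,0,0],[0,0,0,0,0,0],[0,0,0,0,0,0]]' 20 30;  python3 -c "
from h import *
go([0.471,0.003,0.06],90)"
```

```text
t: 5.55
eef_pos: [0.5718, 0.2574, 0.0276]
ee_rot: [2.257, 2.185, 0.001]
wrist_force: [0.1, -0.9, 0.6]
finger_gap: 0.0854
t: 6.35
eef_pos: [0.5719, 0.2575, 0.0276]
ee_rot: [2.256, 2.185, 0.001]
wrist_force: [-0.1, 1.0, 4.6]
finger_gap: 0.0408
t 6.35 tcp [0.5719 0.2575 0.0276] F [-0.1  1.   4.6] gap 0.0408
[[0.032, 0.999, 0.001], [0.999, -0.032, 0.0], [0.0, 0.001, -1.0]]
heading 88.17 shift tool [-0.2576 -0.0927 -0.0325] tilt [0.0007 0.0003]
turn tool z -1.83
```

```bash
python3 -m inch '[[0,0,-0.01,0,0,0],[0,0,-0.02,0,0,0],[0,0,-0.02,0,0,0],[0,0,-0.01,0,0,0],[-0.02,-0.007,0,0,0,0],[-0.03,-0.011,0,0,0,0],[-0.03,-0.011,0,0,0,0],[-0.03,-0.011,0,0,0,0],[-0.03,-0.011,0,0,0,0],[-0.03,-0.011,0,0,0,0],[-0.03,-0.011,0,0,0,0],[-0.02,-0.008,0,0,0,0]]' && python3 -m inch '[[-0.02,-0.007,0,0,0,0],[-0.018,-0.005,0,0,0,0],[0,0,0,0,0,0],[0,0,0,0,0,0],[0,0,0,0,0,0]]';  python3 - <<'E'
from h import *
go([0.471,0.003,0.0325],90)
c=camera("side"); save(c,"s3.png",(150,120,310,240),4)
for n in ["side","top","wrist"]:
    c=camera(n)
    print(n,[[np.round(toworld(c,d["position"]),4).tolist() for d in place_of(n,q)[:4]] for q in ["bottle_center","mat"]])
E
```

```text
t: 7.55
eef_pos: [0.4826, 0.0386, 0.0872]
ee_rot: [-2.257, -2.184, 0.001]
wrist_force: [-0.3, -0.6, -1.1]
finger_gap: 0.0408
t: 8.05
eef_pos: [0.4705, 0.0032, 0.0872]
ee_rot: [-2.256, -2.186, 0.0]
wrist_force: [0.4, 0.1, -1.4]
finger_gap: 0.0407
t 8.05 tcp [0.4705 0.0032 0.0872] F [ 0.4  0.1 -1.4] gap 0.0407
[[0.031, 1.0, -0.0], [1.0, -0.031, 0.0], [0.0, -0.0, -1.0]]
heading 88.2 shift tool [-0.0002  0.0005  0.0547] tilt [-0.0002  0.0002]
turn tool z -1.8
side [[[0.4748, -0.0009, 0.1049], [0.6308, 0.1216, 0.0397], [0.7896, 0.106, 0.0423]], [[0.4707, 0.0006, 0.0082]]]
top [[[0.7924, 0.1129, 0.0419], [0.6356, 0.1182, 0.043]], [[0.4704, 0.0078, -0.0011]]]
wrist [[[0.4706, 0.0017, 0.1026], [0.4699, 0.005, 0.0059]], [[0.4722, 0.0086, 0.0023]]]
```

View pics/s3.png

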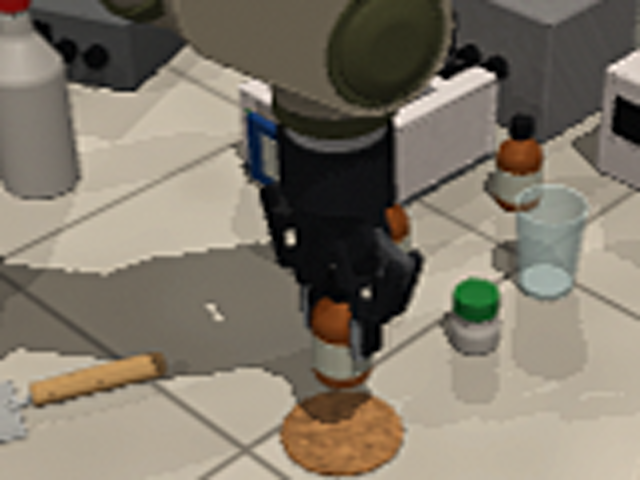

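```bash
python3 -m inch '[[0.001,0,0.01,0,0,0],[0.001,0,0.015,0,0,0],[0,0,0.015,0,0,0],[0,0,0.008,0,0,0],[0,0,0.004,0,0,0],[0,0,0.002,0,0,0],[0,0,0.001,0,0,0],[0,0,0,0,0,0],[0,0,0,0,0,0],[0,0,0,0,0,0]]'
```

```text
t: 9.55
eef_pos: [0.4707, 0.0045, 0.0326]
ee_rot: [2.256, 2.185, 0.0]
wrist_force: [-0.5, -0.4, -0.8]
finger_gap: 0.0408
```

```bash
python3 -m inch '[[0,0,0.001,0,0,0],[0,0,0,0,0,0],[0,0,0,0,0,0]]'; python3 -m inch '[[0,0,0,0,0,0],[0,0,0,0,0,0],[0,0,0,0,0,0],[0,0,0,0,0,0],[0,0,0,0,0,0],[0,0,0,0,0,0]]' 100;  python3 - <<'E'
from h import *
st()
c=camera("side"); save(c,"s4.png",(150,120,310,240),4)
E
```

```text
t: 9.85
eef_pos: [0.4707, 0.0045, 0.0316]
ee_rot: [2.256, 2.185, 0.001]
wrist_force: [-1.1, 0.3, 4.0]
finger_gap: 0.0408
t: 10.45
eef_pos: [0.4705, 0.0045, 0.0313]
ee_rot: [2.257, 2.186, -0.0]
wrist_force: [0.2, -0.5, 0.3]
finger_gap: 0.0853
t 10.45 tcp [0.4705 0.0045 0.0313] F [ 0.2 -0.5  0.3] gap 0.0853
[[0.032, 0.999, -0.0], [0.999, -0.032, -0.0], [-0.0, -0.0, -1.0]]
```

View pics/s4.png

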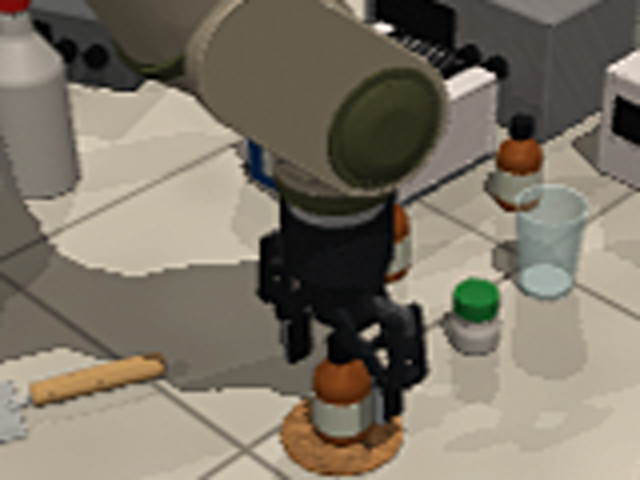

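```bash
python3 -m inch '[[0,0,-0.02,0,0,0],[0,0,-0.03,0,0,0],[0,0,-0.04,0,0,0],[0,0,-0.03,0,0,0],[0,0,0,0,0,0],[0.01,0.004,0,0,0,0],[0.035,0.014,0,0,0,0],[0.04,0.016,0,0,0,0],[0.04,0.016,0,0,0,0],[0.04,0.016,0,0,0,0],[0.04,0.016,0,0,0,0],[0.035,0.014,0,0,0,0]]'; python3 -m inch '[[0.011,0.006,0,0,0,0],[0,0,0.02,0,0,0],[0,0,0.03,0,0,0],[0,0,0.03,0,0,0],[0,0,0.02,0,0,0],[0,0,0.015,0,0,0],[0,0,0,0,0,0],[0,0,0,0,0,0]]' 0;  python3 - <<'E'
from h import *
go([0.625,0.252,0.035],88.2)
c=camera("side"); save(c,"s5.png",(150,80,310,200),4)
c=camera("top"); save(c,"t5.png",(130,90,290,230),4)
print([[np.round(toworld(c,d["position"]),4).tolist() for d in place_of("top",q)[:4]] for q in ["bottle_center","mat"]])
E
```

```text
t: 11.7
eef_pos: [0.5739, 0.2441, 0.1492]
ee_rot: [-2.254, -2.185, 0.004]
wrist_force: [0.2, -0.1, -0.1]
finger_gap: 0.0856
t: 12.5
eef_pos: [0.5801, 0.2526, 0.0355]
ee_rot: [-2.256, -2.185, 0.002]
wrist_force: [0.4, -0.2, 1.1]
finger_gap: 0.0
t 12.5 tcp [0.5801 0.2526 0.0355] F [ 0.4 -0.2  1.1] gap 0.0
[[0.032, 0.999, -0.002], [0.999, -0.032, -0.0], [-0.0, -0.002, -1.0]]
heading 88.19 shift tool [0.0009 0.0449 0.0004] tilt [-0.0017 -0.0003]
turn tool z -0.01
[[[0.6317, 0.1209, 0.0419], [0.7903, 0.1122, 0.0442], [0.4683, 0.0073, 0.0517]], [[0.4702, 0.0101, -0.0023], [0.6377, 0.2537, 0.0411], [0.7472, -0.237, 0.0867]]]
```

View pics/s5.png

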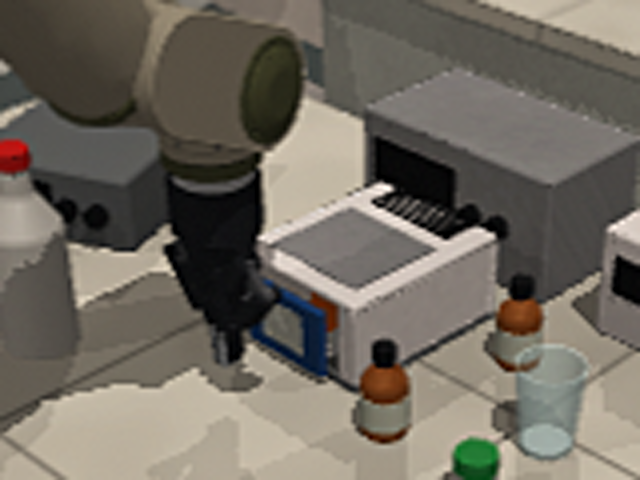

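View pics/t5.png

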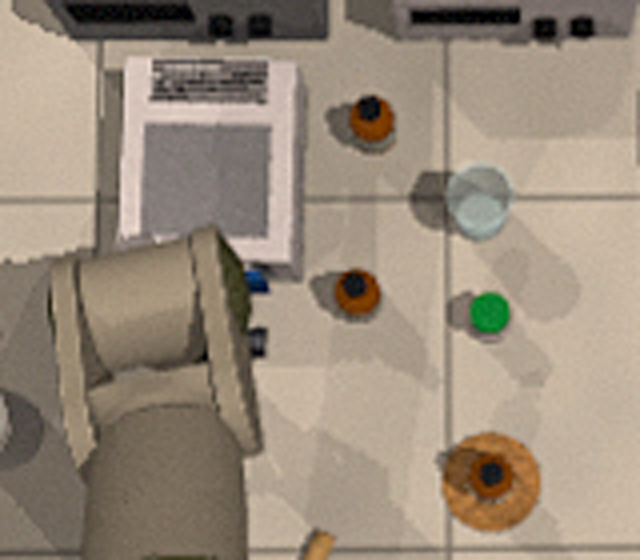

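```bash
python3 -m inch '[[0,0.012,0,0,0,0],[0,0.012,0,0,0,0],[0,0.009,0,0,0,0],[0,0.004,0,0,0,0],[0,0.004,0,0,0,0],[0,0,0,0,0,0]]'; python3 -m inch '[[0,0.004,0,0,0,0],[0,0.0,0,0,0,0],[0,0,0,0,0,0]]'
```

```text
t: 13.3
eef_pos: [0.6216, 0.2508, 0.0363]
ee_rot: [2.257, 2.186, 0.0]
wrist_force: [-0.0, 0.1, -0.3]
finger_gap: -0.0002
t: 13.6
eef_pos: [0.6254, 0.2507, 0.0363]
ee_rot: [-2.257, -2.186, 0.0]
wrist_force: [-0.3, -0.4, 0.5]
finger_gap: -0.0003
```

```bash
python3 -m inch '[[0,0.004,0,0,0,0],[0,0.0,0,0,0,0],[0,0,0,0,0,0]]'; python3 -m inch '[[0,0.003,0,0,0,0],[0,0.003,0,0,0,0],[0,0,0,0,0,0]]'
```

```text
t: 13.9
eef_pos: [0.6295, 0.2506, 0.0363]
ee_rot: [-2.257, -2.186, 0.0]
wrist_force: [0.1, 0.3, 0.7]
finger_gap: 0.0003
t: 14.2
eef_pos: [0.6357, 0.2504, 0.0363]
ee_rot: [-2.257, -2.185, -0.0]
wrist_force: [-3.9, 0.8, 1.9]
finger_gap: -0.0003
```

```bash
python3 -m inch '[[0,0.003,0,0,0,0],[0,0.002,0,0,0,0],[0,0,0,0,0,0],[0,0,0,0,0,0]]'
```

```text
t: 14.6
eef_pos: [0.6405, 0.2502, 0.0363]
ee_rot: [2.257, 2.186, 0.0]
wrist_force: [-3.7, 0.1, 0.3]
finger_gap: 0.0001
```

```bash
python3 -m inch '[[0,0.001,0,0,0,0],[0,0.001,0,0,0,0],[0,0,0,0,0,0],[0,0,0,0,0,0]]'
```

```text
t: 15.0
eef_pos: [0.6417, 0.2502, 0.0362]
ee_rot: [-2.256, -2.185, 0.003]
wrist_force: [-7.6, -0.3, 2.6]
finger_gap: 0.0004
```

```bash
python3 -m inch '[[0,0.001,0,0,0,0],[0,0,0,0,0,0],[0,0,0,0,0,0]]'
```

```text
t: 15.3
eef_pos: [0.6417, 0.2502, 0.0362]
ee_rot: [-2.254, -2.184, 0.005]
wrist_force: [-12.4, -0.7, 4.2]
finger_gap: -0.0002
```

Firm stop at x≈0.6417, with 12 N. Now I back away.

```bash
python3 -m inch '[[0,-0.015,0,0,0,0],[0,-0.025,0,0,0,0],[0,-0.025,0,0,0,0],[0,-0.025,0,0,0,0],[0,-0.025,0,0,0,0],[0,-0.02,0,0,0,0],[0,-0.015,0,0,0,0],[0,0,-0.03,0,0,0],[0,0,-0.04,0,0,0],[0,0,-0.04,0,0,0],[0,0,-0.02,0,0,0],[0,0,0,0,0,0]]' 100;  python3 - <<'E'
from h import *
st()
for n in ["top","side"]:
    c=camera(n); save(c,n+"6.png",(130,90,290,230) if n=="top" else (150,80,310,200),4)
    print([[(round(d["p"],2),np.round(toworld(c,d["position"]),4).tolist()) for d in place_of(n,q)[:3]] for q in ["carrier_center","front_a"]])
E
```

```text
t: 16.5
eef_pos: [0.4955, 0.2552, 0.1697]
ee_rot: [2.254, 2.182, 0.011]
wrist_force: [0.6, 0.3, 0.1]
finger_gap: 0.0853
t 16.5 tcp [0.4955 0.2552 0.1697] F [0.6 0.3 0.1] gap 0.0853
[[0.032, 0.999, 0.008], [0.999, -0.032, 0.002], [0.002, 0.008, -1.0]]
[[(0.78, [0.6018, 0.2483, 0.0456])], [(0.88, [0.53, -0.2598, 0.0425]), (0.45, [0.5428, 0.2544, 0.0419])]]
[[(0.49, [0.6026, 0.2502, 0.0456])], [(0.77, [0.5305, -0.262, 0.0464]), (0.75, [0.548, 0.2523, 0.0453])]]
```

View pics/top6.png

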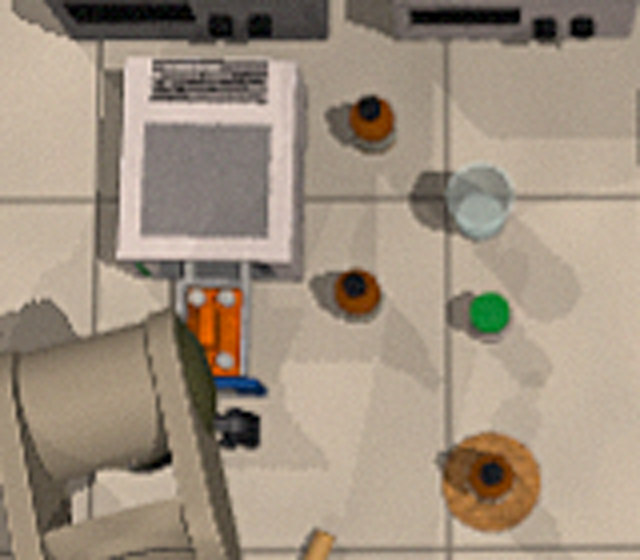

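View pics/side6.png

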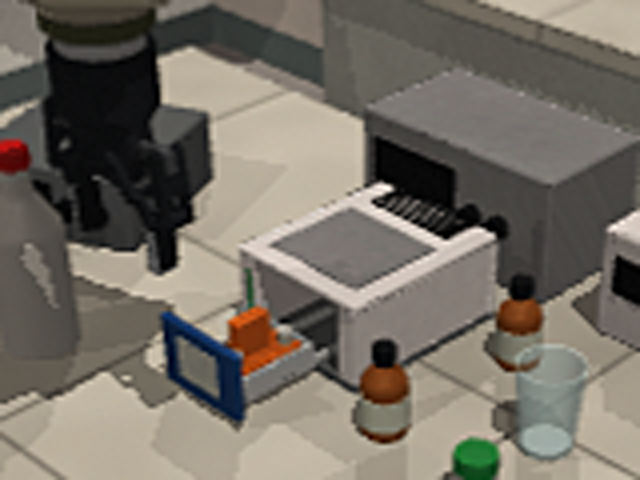

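```bash
python3 -m inch '[[0,0.02,0,0,0,0],[0,0.03,0,0,0,0],[0,0.03,0,0,0,0],[0,0.02,0,0,0,0],[0,0.006,0,0,0,0],[0,0,0,0,0,0],[0,0,0,0,0,0]]' 55;  python3 - <<'E'
from h import *
st()
c=camera("wrist"); save(c,"w7.png",s=1.5)
print([(round(d["p"],2),np.round(toworld(c,d["position"]),4).tolist()) for d in place_of("wrist","carrier_center")[:3]])
print(np.round(proj(c,[[0.602,0.2515,0.072],[.602,.2585,.072],[.602,.2445,.072]]),1)*1.5)
c=camera("side");print([(round(d["p"],2),np.round(toworld(c,d["position"]),4).tolist()) for d in place_of("side","carrier_center")[:3]])
E
```

```text
t: 17.5
eef_pos: [0.5986, 0.2517, 0.166]
ee_rot: [-2.256, -2.186, 0.001]
wrist_force: [0.5, -0.5, -0.6]
finger_gap: 0.0472
t 17.5 tcp [0.5986 0.2517 0.166 ] F [ 0.5 -0.5 -0.6] gap 0.0472
[[0.032, 1.0, -0.001], [1.0, -0.032, -0.0], [-0.0, -0.001, -1.0]]
[(0.9, [0.6015, 0.2523, 0.046])]
[[381.3  296.55]
 [393.75 296.25]
 [369.   297.  ]]
[(0.52, [0.603, 0.2497, 0.0435])]
```

View pics/w7.png

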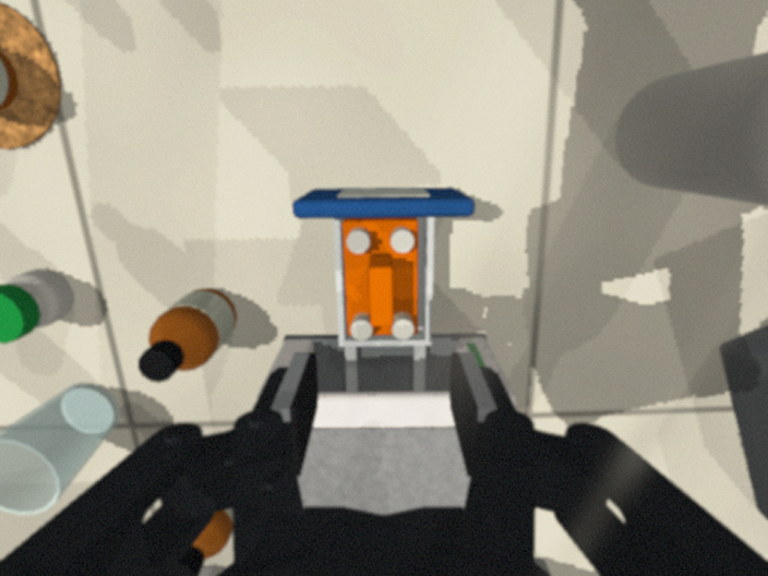

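```bash
python3 -m inch '[[0,0.003,0.015,0,0,0],[0,0,0.02,0,0,0],[0,0,0.02,0,0,0],[0,0,0.02,0,0,0],[0,0,0.02,0,0,0],[0,0,0.015,0,0,0],[0,0,0.01,0,0,0],[0,0,0,0,0,0],[0,0,0,0,0,0]]';  python3 - <<'E'
from h import *
st()
c=camera("side"); save(c,"s8.png",(170,100,290,190),6)
E
```

```text
t: 18.6
eef_pos: [0.6027, 0.2515, 0.0465]
ee_rot: [2.256, 2.186, 0.001]
wrist_force: [-0.6, 1.4, 0.0]
finger_gap: 0.0467
t 18.6 tcp [0.6027 0.2515 0.0465] F [-0.6  1.4  0. ] gap 0.0467
[[0.032, 0.999, 0.0], [0.999, -0.032, 0.0], [0.0, 0.0, -1.0]]
```

View pics/s8.png

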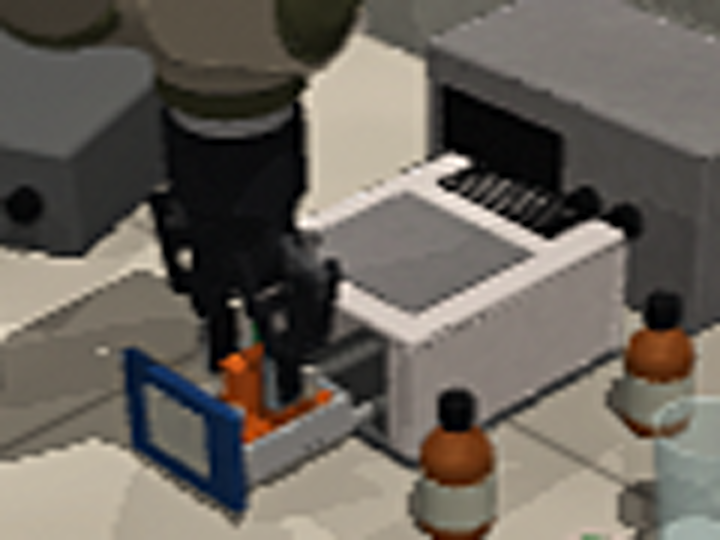

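```bash
python3 -m inch '[[0,0,0,0,0,0],[0,0,0,0,0,0],[0,0,0,0,0,0],[0,0,0,0,0,0],[0,0,0,0,0,0],[0,0,0,0,0,0],[0,0,0,0,0,0]]' 0 40; python3 -m inch '[[0,0,-0.005,0,0,0],[0,0,-0.01,0,0,0],[0,0,-0.015,0,0,0],[0,0,-0.02,0,0,0],[0,0,-0.02,0,0,0],[0,0,-0.02,0,0,0],[0,0,-0.02,0,0,0],[0,0,-0.01,0,0,0],[0,0,0,0,0,0],[0,0,0,0,0,0]]';  python3 - <<'E'
from h import *
st()
c=camera("side"); save(c,"s9.png",(150,70,310,190),4)
print([(round(d["p"],2),np.round(toworld(c,d["position"]),4).tolist()) for d in place_of("side","carrier_center")[:3]])
c=camera("wrist"); save(c,"w9.png")
print([(round(d["p"],2),np.round(toworld(c,d["position"]),4).tolist()) for d in place_of("wrist","carrier_center")[:3]])
E
```

```text
t: 19.35
eef_pos: [0.6027, 0.2515, 0.0469]
ee_rot: [2.256, 2.185, 0.001]
wrist_force: [-0.1, 0.2, 5.6]
finger_gap: 0.0128
t: 20.35
eef_pos: [0.6021, 0.2514, 0.1655]
ee_rot: [-2.256, -2.185, 0.002]
wrist_force: [0.6, 0.1, -3.2]
finger_gap: 0.0134
t 20.35 tcp [0.6021 0.2514 0.1655] F [ 0.6  0.1 -3.2] gap 0.0134
[[0.032, 0.999, -0.001], [0.999, -0.032, -0.0], [-0.0, -0.001, -1.0]]
[(0.66, [0.6016, 0.2511, 0.1628])]
[(0.78, [0.6011, 0.2523, 0.1659])]
```

View pics/s9.png

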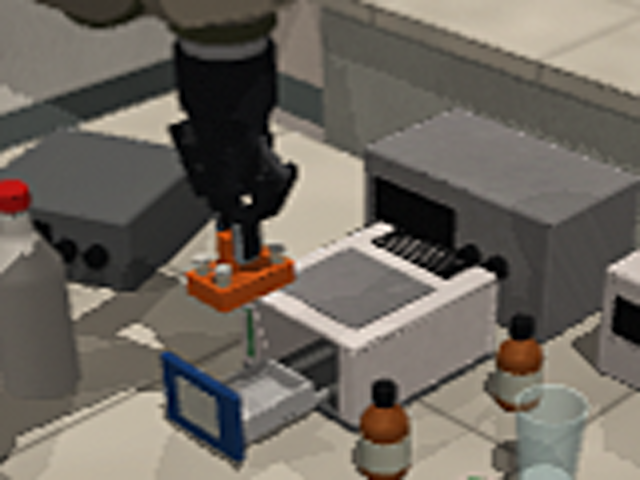

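View pics/w9.png

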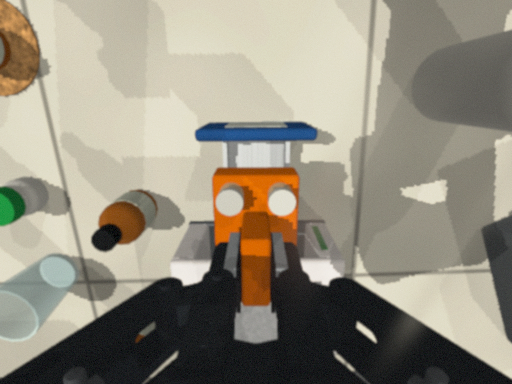

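```bash
python3 -m inch '[[-0.01,0.001,0,0,0,0],[-0.02,0.003,0,0,0,0],[-0.03,0.005,0,0,0,0],[-0.04,0.006,0,0,0,0],[-0.045,0.007,0,0,0,0],[-0.045,0.007,0,0,0,0],[-0.045,0.007,0,0,0,0],[-0.045,0.007,0,0,0,0],[-0.045,0.007,0,0,0,0],[-0.045,0.006,0,0,0,0],[-0.04,0.006,0,0,0,0],[-0.035,0.005,0,0,0,0]]'; python3 -m inch '[[-0.03,0.004,0,0,0,0],[-0.02,0.002,0,0,0,0],[-0.008,0.001,0,0,0,0],[0,0,0,0,0,-1.3],[0,0,0,0,0,-1.3],[0,0,0,0,0,-1.3],[0,0,0,0,0,0],[0,0,0,0,0,0],[0,0,0,0,0,0]]'
python3 - <<'E'
from h import *
st()
c=camera("wrist"); save(c,"w10.png",s=1.5)
for q in ["tray_b","front_b","carrier_center"]: print(q,[(round(d["p"],2),np.round(toworld(c,d["position"]),4).tolist()) for d in place_of("wrist",q)[:3]])
import pickle; pickle.dump(c,open("w10.pkl","wb"))
c=camera("side"); save(c,"s10.png",(240,120,400,240),4)
E
```

```text
t: 21.75
eef_pos: [0.6547, -0.1985, 0.166]
ee_rot: [-2.258, -2.184, 0.001]
wrist_force: [0.6, 0.7, -1.4]
finger_gap: 0.0134
t: 22.65
eef_pos: [0.6605, -0.2533, 0.1664]
ee_rot: [2.18, 2.262, 0.0]
wrist_force: [0.6, -0.3, -1.3]
finger_gap: 0.0132
t 22.65 tcp [ 0.6605 -0.2533  0.1664] F [ 0.6 -0.3 -1.3] gap 0.0132
[[-0.037, 0.999, 0.0], [0.999, 0.037, -0.0], [-0.0, 0.0, -1.0]]
tray_b [(0.7, [0.5881, -0.2581, 0.019]), (0.16, [0.5279, -0.2614, 0.0451])]
front_b [(0.88, [0.5302, -0.2604, 0.0439]), (0.2, [0.617, 0.0045, -0.0012])]
carrier_center [(0.83, [0.6606, -0.2529, 0.1659])]
```

View pics/w10.png

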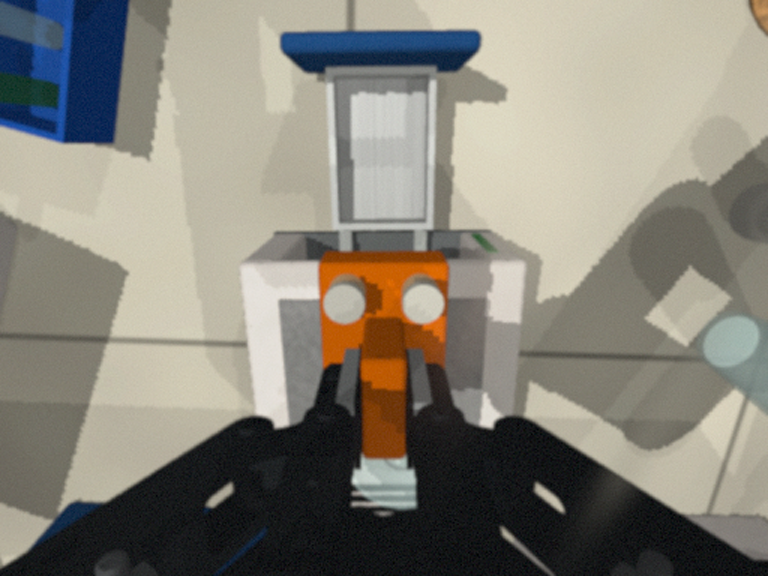

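View pics/s10.png

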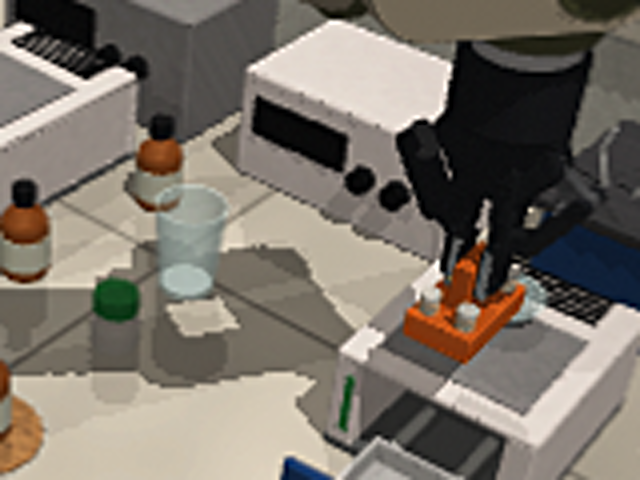

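Run:
```python
from h import *
import pickle; c=pickle.load(open("w10.pkl","rb")); save(c,"w10z.png",(180,10,330,175),5)
```

```text
(no output)
```

View pics/w10z.png

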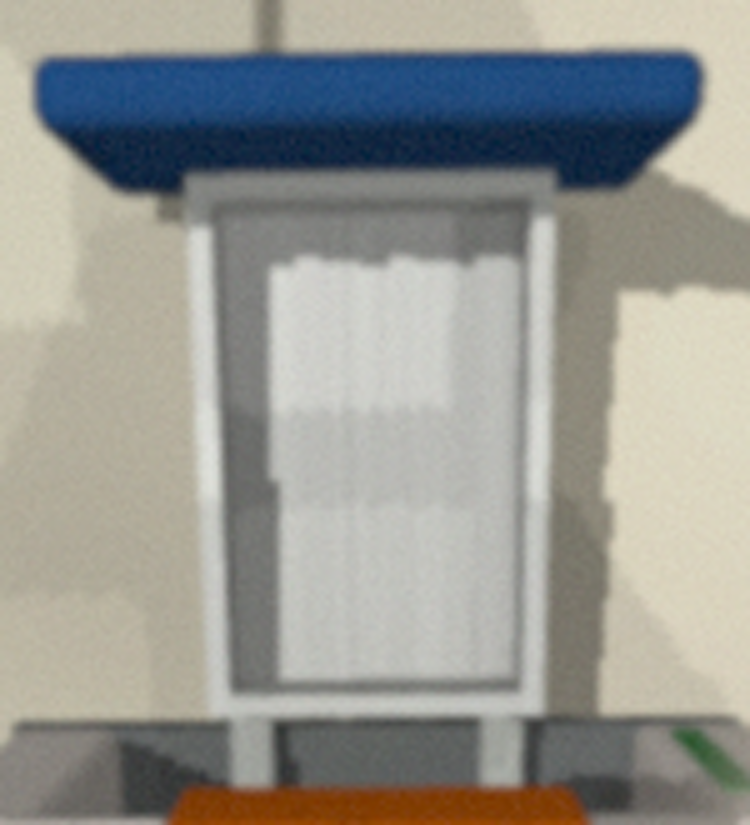

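Run:
```python
from h import *
import pickle; c=pickle.load(open("w10.pkl","rb"))
def W(P,z): return np.array([ray(c,180+p[0]/5-.4,10+p[1]/5-.4,z)[:2] for p in P])
o=W([(187,172),(556,172),(213,716),(543,716)],.036); i=W([(212,203),(530,203),(229,693),(522,693)],.036)
for a in (o,i):
    print(np.round(a,4).tolist(), "mean",np.round(a.mean(0),4)); f=(a[0]+a[1])/2; b=(a[2]+a[3])/2
    print("len",np.linalg.norm(b-f).round(4),"w",np.linalg.norm(a[0]-a[1]).round(4),np.linalg.norm(a[2]-a[3]).round(4),"yaw",np.degrees(np.arctan2(*(b-f)[::-1])).round(2), "yawf",(np.degrees(np.arctan2(*(a[1]-a[0])[::-1]))-90).round(2))
p=W([(37,90),(702,90)],.076); print(np.round(p,4).tolist(),"mean",p.mean(0).round(4))
```

```text
[[0.5413, -0.289], [0.539, -0.227], [0.6335, -0.2842], [0.6313, -0.2228]] mean [ 0.5863 -0.2558]
len 0.0924 w 0.062 0.0615 yaw 2.78 yawf 2.12
[[0.5459, -0.2848], [0.5439, -0.2311], [0.6291, -0.2813], [0.6271, -0.227]] mean [ 0.5865 -0.256 ]
len 0.0833 w 0.0537 0.0543 yaw 2.6 yawf 2.12
[[0.5373, -0.3053], [0.5338, -0.2112]] mean [ 0.5356 -0.2583]
```

```bash
python3 -m inch '[[0,-0.01,0,0,0,0],[0,-0.02,0,0,0,0],[0,-0.025,0,0,0,0],[0,-0.015,0,0,0,0],[0,-0.0046,0,0,0,0],[0,0,0.01,0,0,0],[0,0,0.02,0,0,0],[0,0,0.02,0,0,0],[0,0,0.02,0,0,0],[0,0,0.01,0,0,0],[0,0,0,0,0,0],[0,0,0,0,0,0]]'
python3 - <<'E'
from h import *
go([0.586,-0.256,0.047],92.2)
c=camera("wrist"); save(c,"w11.png",s=1.5)
c=camera("side"); save(c,"s11.png",(260,170,400,290),5)
E
```

```text
t: 24.1
eef_pos: [0.5864, -0.2565, 0.0867]
ee_rot: [2.18, 2.261, 0.0]
wrist_force: [-0.0, -0.0, -1.2]
finger_gap: 0.0134
t 24.1 tcp [ 0.5864 -0.2565  0.0867] F [-0.  -0.  -1.2] gap 0.0134
[[-0.036, 0.999, 0.001], [0.999, 0.036, -0.0], [-0.0, 0.001, -1.0]]
heading 92.08 shift tool [ 0.0006 -0.0004  0.0397] tilt [ 0.0008 -0.0005]
turn tool z -0.12
```

View pics/w11.png

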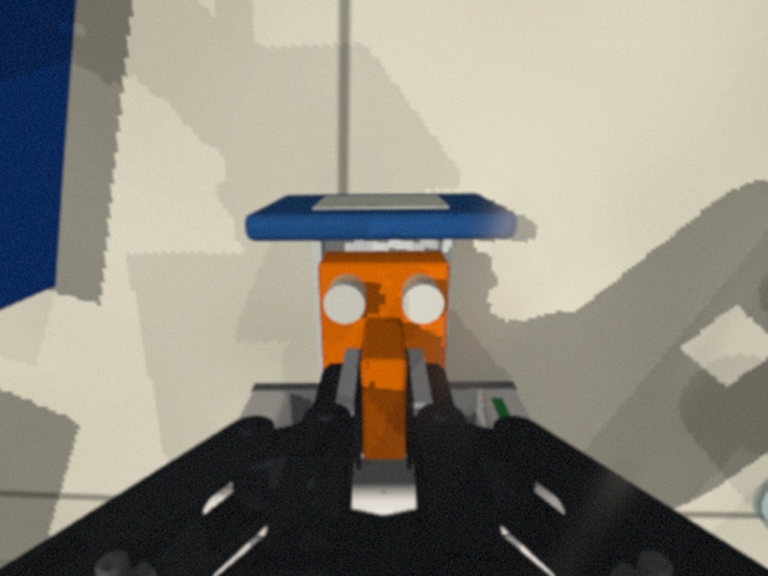

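View pics/s11.png

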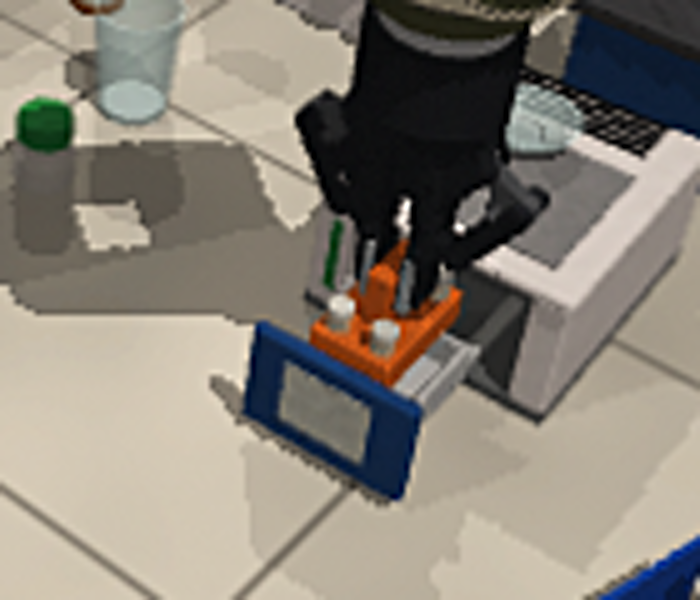

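```bash
python3 -m inch '[[0.0005,0,0.006,0,0,0],[0,0,0.008,0,0,0],[0,0,0.008,0,0,0],[0,0,0.006,0,0,0],[0,0,0.004,0,0,0],[0,0,0,0,0,0],[0,0,0,0,0,0]]'; python3 -m inch '[[0,0,0.002,0,0,0],[0,0,0.002,0,0,0],[0,0,0.002,0,0,0],[0,0,0,0,0,0],[0,0,0,0,0,0]]'
```

```text
t: 24.9
eef_pos: [0.5859, -0.256, 0.0544]
ee_rot: [2.181, 2.261, 0.0]
wrist_force: [0.2, 0.1, -1.4]
finger_gap: 0.013
t: 25.4
eef_pos: [0.5858, -0.2559, 0.0483]
ee_rot: [-2.181, -2.261, -0.0]
wrist_force: [-0.2, -0.9, -1.9]
finger_gap: 0.0129
```

```bash
python3 -m inch '[[0,0,0.0015,0,0,0],[0,0,0,0,0,0],[0,0,0,0,0,0]]'
python3 - <<'E'
from h import *
c=camera("side"); save(c,"s12.png",(260,170,400,290),5)
E
```

```text
t: 25.7
eef_pos: [0.5859, -0.256, 0.047]
ee_rot: [2.181, 2.261, 0.0]
wrist_force: [0.0, -0.4, -1.0]
finger_gap: 0.0134
```

View pics/s12.png

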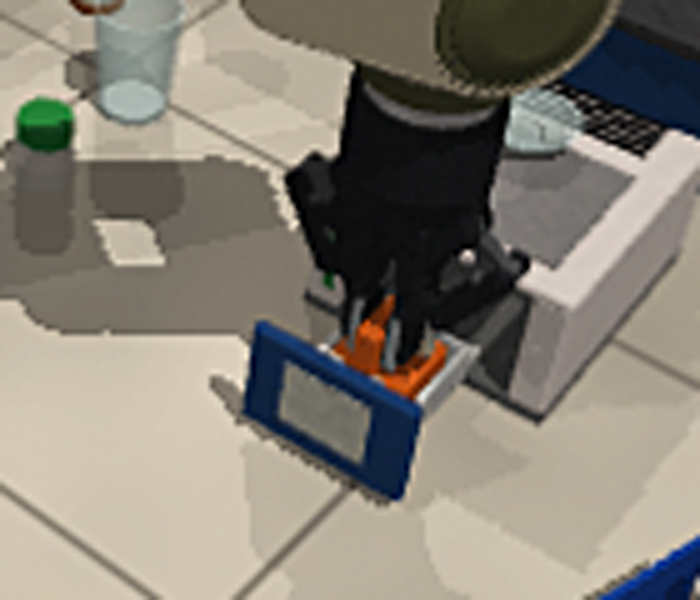

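```bash
python3 -m inch '[[0,0,0.001,0,0,0],[0,0,0,0,0,0],[0,0,0,0,0,0]]'
```

```text
t: 26.05
eef_pos: [0.586, -0.256, 0.0469]
ee_rot: [2.18, 2.26, 0.0]
wrist_force: [-2.9, 0.9, 5.9]
finger_gap: 0.0132
```

```bash
python3 -m inch '[[0,0,0,0,0,0],[0,0,0,0,0,0],[0,0,0,0,0,0],[0,0,0,0,0,0],[0,0,0,0,0,0]]' 55; python3 -m inch '[[0,0,-0.01,0,0,0],[0,0,-0.02,0,0,0],[0,0,-0.03,0,0,0],[0,0,-0.03,0,0,0],[0,0,-0.03,0,0,0],[0,0,0,0,0,0],[0,0,0,0,0,0],[0,0,0,0,0,0]]'
python3 - <<'E'
from h import *
st()
c=camera("wrist"); save(c,"w13.png",s=1.5); save(c,"w13z.png",(180,100,330,265),5)
import pickle; pickle.dump(c,open("w13.pkl","wb"))
for q in ["tray_b","front_b","carrier_center"]: print(q,[(round(d["p"],2),np.round(toworld(c,d["position"]),4).tolist()) for d in place_of("wrist",q)[:3]])
c=camera("side"); save(c,"s13.png",(260,170,400,290),5)
E
```

```text
t: 26.55
eef_pos: [0.5858, -0.2559, 0.0457]
ee_rot: [-2.181, -2.261, 0.0]
wrist_force: [-0.2, -0.1, -0.5]
finger_gap: 0.0469
t: 27.35
eef_pos: [0.5854, -0.2556, 0.1649]
ee_rot: [-2.18, -2.26, 0.0]
wrist_force: [-0.3, 0.7, 0.3]
finger_gap: 0.0469
t 27.35 tcp [ 0.5854 -0.2556  0.1649] F [-0.3  0.7  0.3] gap 0.0469
[[-0.036, 0.999, -0.002], [0.999, 0.036, 0.001], [0.001, -0.002, -1.0]]
tray_b []
front_b [(0.64, [0.5269, -0.2589, 0.0472])]
carrier_center [(0.6, [0.5878, -0.2553, 0.0459])]
```

View pics/w13z.png

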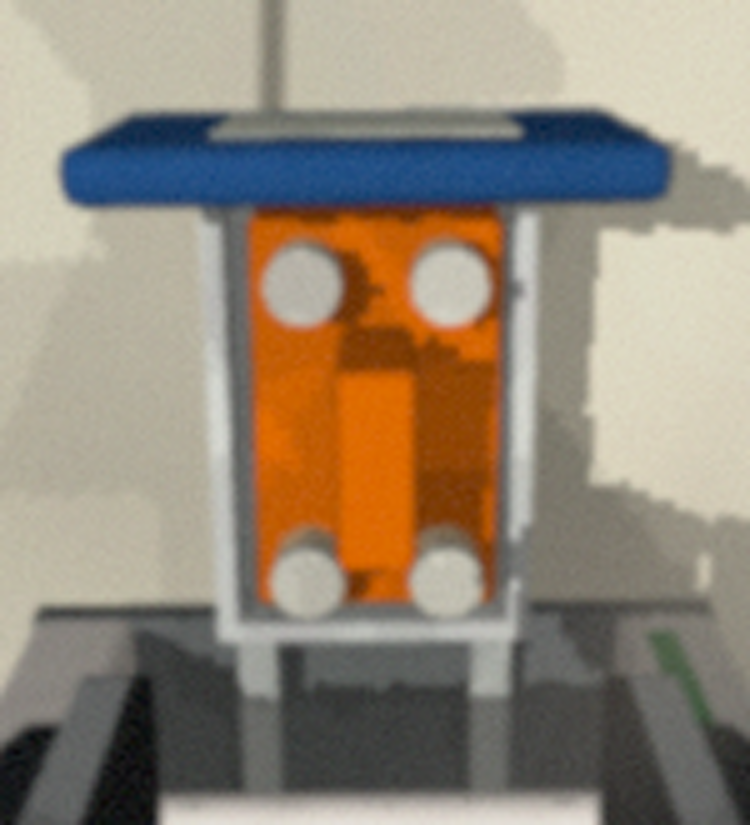

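View pics/s13.png

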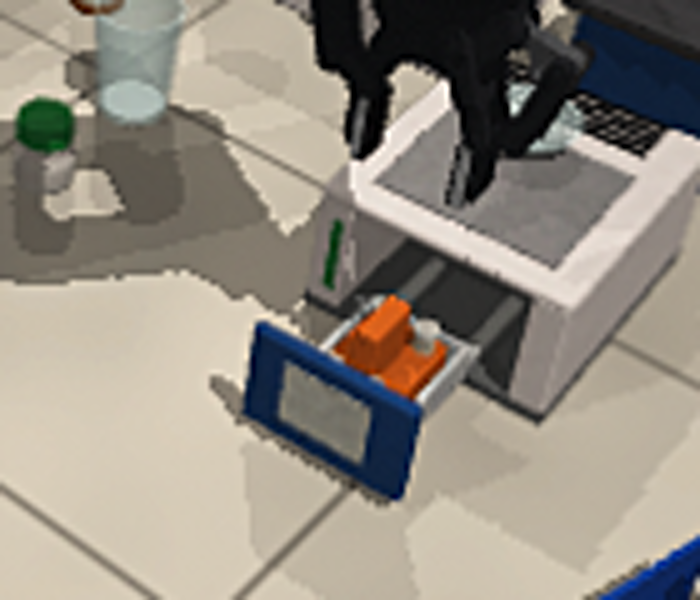

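```bash
python3 -m inch '[[0,-0.015,0,0,0,0],[0,-0.03,0,0,0,0],[0,-0.03,0,0,0,0],[0,-0.03,0,0,0,0],[0,0,0.01,0,0,0],[0,0,0.03,0,0,0],[0,0,0.03,0,0,0],[0,0,0.03,0,0,0],[0,0,0.02,0,0,0],[0,0,0.009,0,0,0],[0,0,0,0,0,0],[0,0,0,0,0,0]]' 0
python3 - <<'E'
from h import *
go([0.515,-0.2585,0.036],92.2)
c=camera("side"); save(c,"s14.png",(230,150,400,290),4)
E
```

```text
t: 28.8
eef_pos: [0.4814, -0.26, 0.0375]
ee_rot: [2.18, 2.26, 0.0]
wrist_force: [-0.6, -0.4, 0.6]
finger_gap: -0.0
t 28.8 tcp [ 0.4814 -0.26    0.0375] F [-0.6 -0.4  0.6] gap -0.0
[[-0.036, 0.999, 0.001], [0.999, 0.036, -0.001], [-0.001, 0.001, -1.0]]
heading 92.08 shift tool [0.0003 0.0336 0.0015] tilt [ 0.001  -0.0008]
turn tool z -0.12
```

View pics/s14.png

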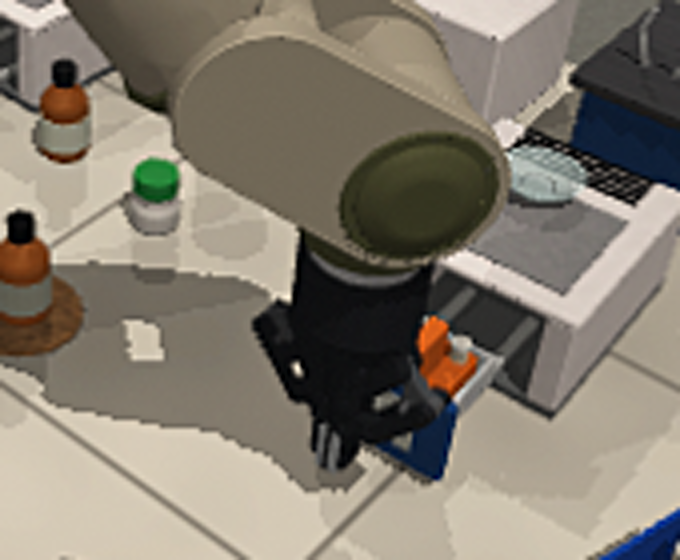

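```bash
python3 -m inch '[[0,0.012,0.001,0,0,0],[0,0.012,0,0,0,0],[0,0.006,0,0,0,0],[0,0.005,0,0,0,0],[0,0.005,0,0,0,0],[0,0.005,0,0,0,0],[0,0.006,0,0,0,0],[0,0.007,0,0,0,0],[0,0.008,0,0,0,0],[0,0.008,0,0,0,0],[0,0.008,0,0,0,0],[0,0.008,0,0,0,0]]';python3 -m inch '[[0,0.008,0,0,0,0],[0,0.008,0,0,0,0],[0,0.008,0,0,0,0],[0,0.007,0,0,0,0],[0,0.006,0,0,0,0],[0,0.005,0,0,0,0],[0,0.003,0,0,0,0],[0,0.002,0,0,0,0],[0,0,0,0,0,0],[0,0,0,0,0,0]]'
```

```text
t: 30.05
eef_pos: [0.5714, -0.2563, 0.0357]
ee_rot: [-2.181, -2.261, 0.0]
wrist_force: [-5.1, 1.7, 1.7]
finger_gap: -0.0
t: 31.05
eef_pos: [0.6177, -0.2547, 0.0357]
ee_rot: [-2.181, -2.261, -0.0]
wrist_force: [-4.2, 0.2, -0.9]
finger_gap: 0.0003
```

```bash
python3 -m inch '[[0,0.002,0,0,0,0],[0,0.002,0,0,0,0],[0,0.002,0,0,0,0],[0,0,0,0,0,0],[0,0,0,0,0,0]]'
```

```text
t: 31.55
eef_pos: [0.6238, -0.2546, 0.0358]
ee_rot: [2.181, 2.261, -0.0]
wrist_force: [-3.9, 0.1, -1.6]
finger_gap: -0.0001
```

```bash
python3 -m inch '[[0,0.001,0,0,0,0],[0,0.001,0,0,0,0],[0,0,0,0,0,0],[0,0,0,0,0,0]]'
```

```text
t: 31.95
eef_pos: [0.6251, -0.2545, 0.0358]
ee_rot: [-2.18, -2.26, 0.002]
wrist_force: [-7.8, -0.0, 0.8]
finger_gap: -0.0005
```

```bash
python3 -m inch '[[0,0.001,0,0,0,0],[0,0,0,0,0,0],[0,0,0,0,0,0]]'
```

```text
t: 32.25
eef_pos: [0.6251, -0.2545, 0.0358]
ee_rot: [-2.179, -2.258, 0.004]
wrist_force: [-13.4, 0.9, 2.9]
finger_gap: 0.0003
```

```bash
python3 -m inch '[[0,-0.004,0,0,0,0],[0,-0.006,0,0,0,0],[0,-0.01,0,0,0,0],[0,-0.02,0,0,0,0],[0,-0.03,0,0,0,0],[0,-0.03,0,0,0,0],[0,-0.02,0,0,0,0],[0,0,-0.02,0,0,0],[0,0,-0.04,0,0,0],[0,0,-0.04,0,0,0],[0,0,-0.02,0,0,0],[0,0,0,0,0,0]]'
python3 - <<'E'
from h import *
go([0.585,-0.2585,0.036],92.2)
c=camera("side"); save(c,"s15.png",(230,130,400,270),4)
print([(round(d["p"],2),np.round(toworld(c,d["position"]),4).tolist()) for d in place_of("side","front_b")[:3]])
E
```

```text
t: 33.45
eef_pos: [0.5084, -0.2598, 0.1596]
ee_rot: [2.175, 2.255, 0.002]
wrist_force: [-0.2, -0.4, -0.5]
finger_gap: -0.0003
t 33.45 tcp [ 0.5084 -0.2598  0.1596] F [-0.2 -0.4 -0.5] gap -0.0003
[[-0.036, 0.999, 0.007], [0.999, 0.036, -0.005], [-0.006, 0.007, -1.0]]
heading 92.08 shift tool [-0.0008  0.0757  0.1241] tilt [ 0.0073 -0.0053]
turn tool z -0.12
[(0.77, [0.6229, -0.2551, 0.0439]), (0.57, [0.5473, 0.2499, 0.0482])]
```

View pics/s15.png

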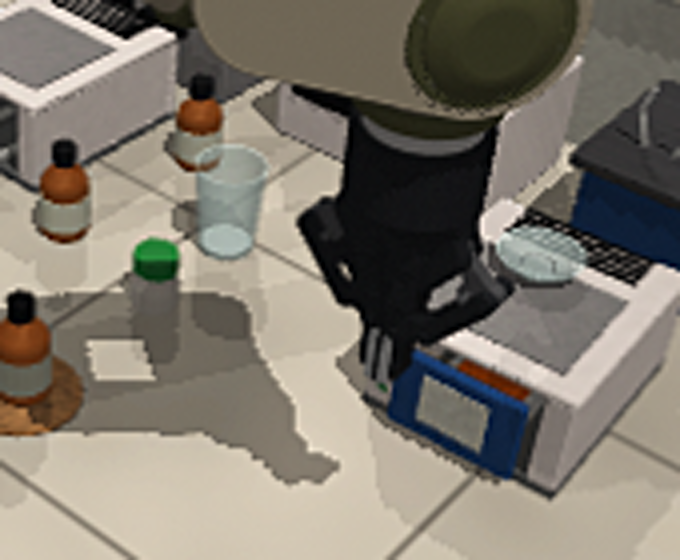

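```bash
python3 -m inch '[[0.015,0,0,0,0,0],[0.03,0,0,0,0,0],[0.045,0,0,0,0,0],[0.045,0,0,0,0,0],[0.045,0,0,0,0,0],[0.045,0,0,0,0,0],[0.045,0,0,0,0,0],[0.045,0,0,0,0,0],[0.045,0,0,0,0,0],[0.045,0,0,0,0,0],[0.045,0,0,0,0,0],[0.035,0,0,0,0,0]]'; python3 -m inch '[[0.02,0,0,0,0,0],[0.011,0,0,0,0,1.3],[0,0,0,0,0,1.3],[0,0,0,0,0,1.3],[0,0,0,0,0,0],[0,0,0,0,0,0]]'
python3 - <<'E'
from h import *
go([0.49,0.256,0.036],88.2)
E
```

```text
t: 34.75
eef_pos: [0.4876, 0.2289, 0.1547]
ee_rot: [-2.178, -2.262, 0.002]
wrist_force: [0.7, -0.5, 0.6]
finger_gap: -0.0003
t: 35.35
eef_pos: [0.4882, 0.2563, 0.1557]
ee_rot: [-2.257, -2.185, 0.0]
wrist_force: [-0.4, -0.2, 0.0]
finger_gap: -0.0001
t 35.35 tcp [0.4882 0.2563 0.1557] F [-0.4 -0.2  0. ] gap -0.0001
[[0.033, 0.999, -0.0], [0.999, -0.033, -0.0], [-0.0, -0.0, -1.0]]
heading 88.13 shift tool [-0.0002  0.0018  0.1197] tilt [-0.0003 -0.0001]
turn tool z -0.07
```

```bash
python3 -m inch '[[0,0,0.02,0,0,0],[0,0,0.03,0,0,0],[0,0,0.03,0,0,0],[0,0,0.02,0,0,0],[0,0,0.015,0,0,0],[0,0,0.004,0,0,0],[0,0,0,0,0,0],[0,0.015,0,0,0,0],[0,0.015,0,0,0,0],[0,0.008,0,0,0,0],[0,0.006,0,0,0,0],[0,0.006,0,0,0,0]]'
python3 - <<'E'
from h import *
go([0.631,0.2505,0.036],88.2)
E
```

```text
t: 36.55
eef_pos: [0.5382, 0.2553, 0.0372]
ee_rot: [-2.256, -2.185, 0.0]
wrist_force: [-3.3, 0.2, 4.4]
finger_gap: -0.0001
t 36.55 tcp [0.5382 0.2553 0.0372] F [-3.3  0.2  4.4] gap -0.0001
[[0.032, 0.999, -0.0], [0.999, -0.032, 0.0], [0.0, -0.0, -1.0]]
heading 88.17 shift tool [-0.0019  0.093   0.0012] tilt [-0.0004  0.    ]
turn tool z -0.03
```

```bash
python3 -m inch '[[0,0.008,0,0,0,0],[0,0.009,0,0,0,0],[0,0.009,0,0,0,0],[0,0.009,0,0,0,0],[0,0.009,0,0,0,0],[0,0.009,0,0,0,0],[0,0.009,0,0,0,0],[0,0.008,0,0,0,0],[0,0.008,0,0,0,0],[0,0.006,0,0,0,0],[0,0.005,0,0,0,0],[0,0,0,0,0,0]]'; python3 -m inch '[[0,0.003,0,0,0,0],[0,0.003,0,0,0,0],[0,0.002,0,0,0,0],[0,0,0,0,0,0],[0,0,0,0,0,0]]'
```

```text
t: 37.75
eef_pos: [0.6279, 0.2531, 0.0371]
ee_rot: [-2.256, -2.186, -0.002]
wrist_force: [-2.7, 3.1, 5.6]
finger_gap: -0.0
t: 38.25
eef_pos: [0.6352, 0.2527, 0.0371]
ee_rot: [-2.256, -2.186, -0.001]
wrist_force: [-3.9, 3.4, 5.3]
finger_gap: -0.0001
```

```bash
python3 -m inch '[[0,0.003,0,0,0,0],[0,0.002,0,0,0,0],[0,0,0,0,0,0],[0,0,0,0,0,0]]'
```

```text
t: 38.65
eef_pos: [0.6402, 0.2525, 0.0371]
ee_rot: [-2.256, -2.186, -0.001]
wrist_force: [-3.8, 3.5, 5.1]
finger_gap: -0.0001
```

```bash
python3 -m inch '[[0,0.001,0,0,0,0],[0,0.001,0,0,0,0],[0,0.001,0,0,0,0],[0,0,0,0,0,0],[0,0,0,0,0,0]]'
```

```text
t: 39.15
eef_pos: [0.6426, 0.2524, 0.0371]
ee_rot: [-2.256, -2.186, 0.0]
wrist_force: [-5.4, 3.0, 6.2]
finger_gap: -0.0
```

```bash
python3 -m inch '[[0,0.001,0,0,0,0],[0,0.001,0,0,0,0],[0,0,0,0,0,0],[0,0,0,0,0,0]]'
```

```text
t: 39.55
eef_pos: [0.6427, 0.2524, 0.0371]
ee_rot: [-2.253, -2.184, 0.007]
wrist_force: [-15.8, 1.8, 10.8]
finger_gap: 0.0
```

```bash
python3 -m inch '[[0,-0.005,0,0,0,0],[0,-0.006,0,0,0,0],[0,-0.01,0,0,0,0],[0,-0.02,0,0,0,0],[0,-0.03,0,0,0,0],[0,-0.03,0,0,0,0],[0,-0.02,0,0,0,0],[0,0,-0.02,0,0,0],[0,0,-0.04,0,0,0],[0,0,-0.04,0,0,0],[0,0,-0.02,0,0,0],[0,0,0,0,0,0]]'; python3 -m inch '[[0,-0.03,0,0,0,0],[0,-0.04,0,0,0,0],[0,-0.04,0,0,0,0],[0,-0.03,0,0,0,0],[0,0,0,0,0,0],[0,0,0,0,0,0],[0,0,0,0,0,0],[0,0,0,0,0,0]]'
python3 - <<'E'
from h import *
st()
for n in ["side","top"]:
    c=camera(n); save(c,n+"16.png",s=1.5); 
    for q in ["front_b","carrier_center","bottle_center","mat","beaker","jar","washbottle","tuberack","spatula","timer","dish"]:print(q,[(round(d["p"],2),np.round(toworld(c,d["position"]),3).tolist()) for d in place_of(n,q)[:3]])
E
```

```text
t: 40.75
eef_pos: [0.5256, 0.2557, 0.1596]
ee_rot: [2.254, 2.183, 0.008]
wrist_force: [0.7, 0.8, -0.9]
finger_gap: -0.0001
t: 41.55
eef_pos: [0.3852, 0.2601, 0.1564]
ee_rot: [2.257, 2.185, -0.0]
wrist_force: [0.8, -0.0, 0.5]
finger_gap: 0.0002
t 41.55 tcp [0.3852 0.2601 0.1564] F [ 0.8 -0.   0.5] gap 0.0002
[[0.033, 0.999, -0.0], [0.999, -0.033, -0.0], [-0.0, -0.0, -1.0]]
front_b [(0.91, [0.625, -0.256, 0.046]), (0.67, [0.643, 0.249, 0.05]), (0.47, [0.337, 0.188, 0.001])]
carrier_center [(0.39, [0.681, -0.253, 0.044])]
bottle_center [(0.67, [0.792, 0.11, 0.041]), (0.6, [0.632, 0.117, 0.04])]
mat [(0.81, [0.469, 0.003, 0.005])]
beaker [(0.86, [0.712, 0.014, -0.003])]
jar []
washbottle [(0.57, [0.517, 0.442, -0.004]), (0.37, [0.676, -0.254, 0.017])]
tuberack [(0.77, [0.49, -0.452, 0.0])]
spatula [(0.69, [0.338, 0.188, 0.001])]
timer [(0.74, [0.31, -0.226, 0.004]), (0.42, [0.491, -0.453, -0.002]), (0.35, [0.749, -0.239, 0.084])]
dish [(0.65, [0.748, -0.239, 0.086])]
front_b [(0.54, [0.621, -0.259, 0.043]), (0.46, [0.641, 0.251, 0.041])]
carrier_center [(0.49, [0.676, -0.251, 0.046])]
bottle_center [(0.73, [0.793, 0.112, 0.045]), (0.66, [0.636, 0.121, 0.042]), (0.65, [0.472, 0.007, 0.046])]
mat []
beaker []
jar [(0.48, [0.615, 0.008, -0.0])]
washbottle [(0.96, [0.514, 0.444, -0.004])]
tuberack [(0.59, [0.493, -0.452, -0.001]), (0.43, [0.68, -0.25, 0.021])]
spatula [(0.78, [0.331, 0.192, -0.001])]
timer [(0.83, [0.307, -0.225, -0.002])]
dish [(0.71, [0.75, -0.237, 0.085]), (0.23, [0.679, -0.256, 0.044])]
```

View pics/side16.png

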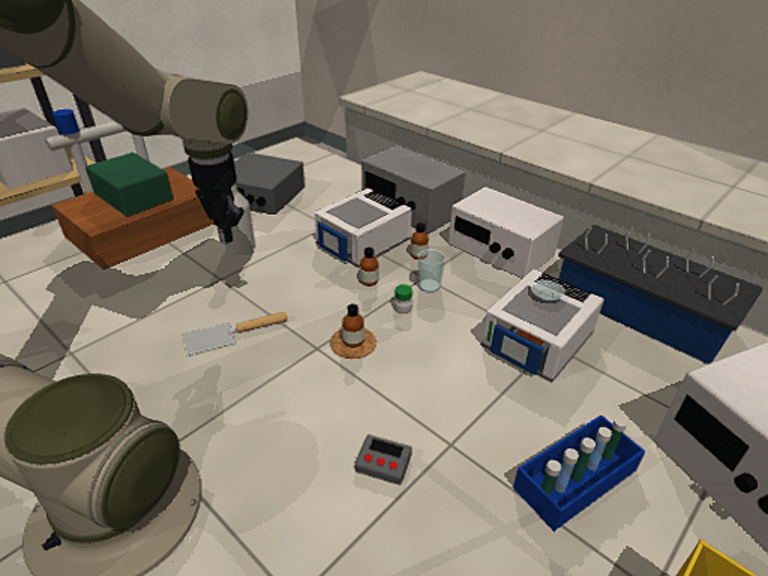

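View pics/top16.png

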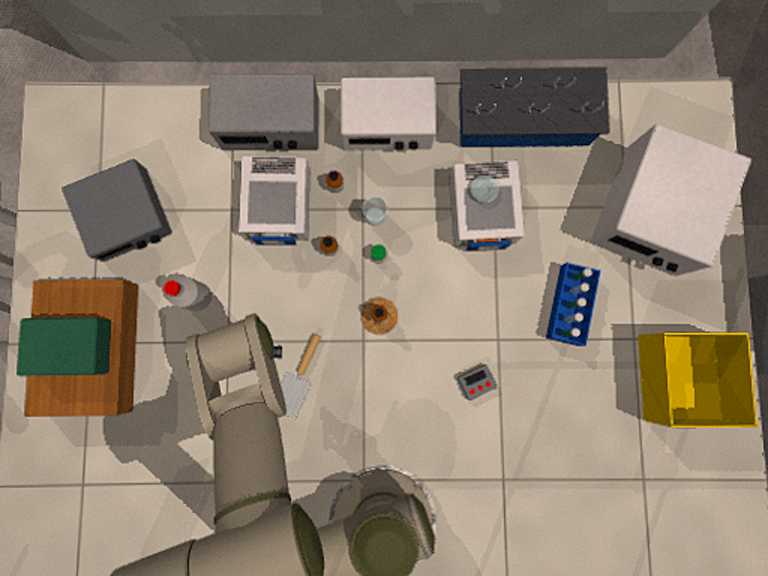

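Both drawers show locked: front A is at x≈0.642 and front B at x≈0.623. The bottle is upright on the mat, the carrier is at tray B's middle, and the bystanders have not moved.

```bash
python3 -c "
from h import *
print(sign_off()); st()"
```

```text
the job is handed in; nothing more can be done
None
the job is handed in; nothing more can be done
```

The job is finished and handed in at about t ≈ 43 s of the 72 s. `sign_off()` gives no verdict, so I can only report what my own checks showed.

**What I did**
- I stood the leftmost amber bottle upright on the cork mat while the full drawer was still shut.
- I pressed drawer A once to its firm stop (12 N), and it sprang fully out.
- I moved the carrier into tray B and released it on the tray floor. The wrist view showed a gap all round it.
- I pressed B (13 N) and A (16 N, just over the advised 10 to 15 N) to their firm stops and backed away.

**Last checks**

| Thing | Measured (m) | Expected (m) |
|---|---|---|
| Front A, x | 0.641–0.643 | 0.640 when locked |
| Front B, x | 0.621–0.625 | about 0.624 when locked |
| Carrier, x, y | 0.676–0.681, −0.252 | 0.680, −0.252 (middle of tray B) |
| Bottle, x, y, z | 0.472, 0.007, 0.046 | mat at about 0.47, 0.004 |

All the bystanders I could measure were within a few millimetres of where they started.

**Gaps and disagreements**
- In the final pictures the top camera's network missed the mat and the beaker. The side camera's missed the jar and the bottle on the mat. The other view covered each of these, and all four look in place in the pictures.
- The mat's y differed by up to 9 mm between cameras, still well inside the 30 mm allowed.

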